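# Pot up and mist the windowsill succulents

## Robot

A 7-joint arm with a two-finger parallel gripper is mounted at the origin on the work surface. World frame = base frame: x ahead of the robot, y to its left, z up, the work surface at z = 0. Lengths are in m, angles in rad, forces in N, time in s.
With the tool pointing down it reaches from about 0.4 to 0.9 m from the base axis. Payload 5.6 kg.
Tool frame: the origin (TCP) lies midway between the tips of the shut fingers; the grasp point (between the pads) lies 19 mm behind it; z points along the fingers, y is the line along which they close (so a half turn about z gives the same grasp; the last joint's range is limited). The gripper opens to 92 mm and grips with 3 to 60 N. Pads are 20 mm wide; open, the fingers measure 128 mm over their backs; the gripper's body (75 mm by 189 mm) begins 69 mm behind the grasp point.
Start: joints at [1.128, 0.468, -0.012, 1.603, 0.006, 1.071, -0.056], TCP at [0.253, -0.599, 0.215] pointing down, gripper open.
Joint ranges: [-2.53, 2.53], [-0.31, 2.02], [-1.57, 1.55], [0.28, 2.44], [-1.29, 4.43], [0.15, 1.84], [-2.92, 2.92]. Speed limits (rad/s): [2.57, 2.57, 3.14, 3.14, 3.14, 3.14, 3.14].

## Interface

Orientations are given as a 3x3 rotation matrix whose columns are the frame's x, y, z axes.
In Python, from station import env, effector, solver, viewer, workorder, search_frame, tip_of gives the robot as it stands. Calls block until the motion is done:
- env.reach(position, orientation): joint-space move of the TCP to a pose.
- env.movel(position, frame=None, rate=0.15): straight line of the TCP; frame=None keeps the orientation; rate is the mean speed in m/s.
- env.goto_joints(angles): joint-space move.
- effector.release() and effector.grasp(squeeze=None): open the fingers fully, or close them until they stop; squeeze is the grip in N (None keeps the last).
- env.pause(seconds).
- solver.inverse_kinematics(position, orientation): joint angles nearest the present ones, or None.
- env.sense(): the state.
- viewer.read_camera(name): name is "side" or "top" or "wrist"; returns (picture, depth): 480x640x3 uint8, red, green, blue; 480x640 float32, m along the optical axis (not along the pixel's ray), 0 where there is no reading.
- viewer.camera_info(name): a dict with "intrinsics" (3x3 intrinsics, pixels), "dist_coeffs" ([k1, k2, p1, p2, k3] as OpenCV has them; the pictures are not rectified), "eye" and "rotation" of the camera in the world; the wrist camera has in their place "T_tool_cam" (4x4, takes a point from camera to tool coordinates, whose origin is the TCP and whose axes are the flange's). Camera axes: x right, y up, looking along -z (the intrinsics and any distortion apply to the point x, -y, -z); pixel columns grow to the right and rows downward; lengths in m; the calibration is good to about 2 mm. A picture is of the moment at which its call begins: read the wrist's pose just before it. camera_info takes no time and is no camera call.
A pose or a line that the arm cannot do raises env.PlanningError and nothing moves.
- workorder.finish_job(): hands the job in; it is judged then, once.
Trained networks look in the newest picture that a camera, given by its name, has taken for a name from the list of things; names that differ only in an ending like _2 or _b are one class to them, and where a whole thing is asked for, a point or a joint stands for the part that bears it (a point fixed in the world has none). Each returns a list of dicts, best first, with "score" (0 to 1); they miss things now and then, are a little off and sometimes report something else, mostly with a low value. They report only what shows in the picture. A call takes as long as a camera call.
- search_frame(camera, name): "at" ([x, y, z] in m, in world coordinates, good to about 4 mm: the middle of the surface that is visible of it).
- tip_of(camera, name): "at" ([x, y, z] in m, in world coordinates, good to about 4 mm: a listed point, or the origin of a listed thing).
The state is a dict: "t": time; "joint_positions": joint angles; "joint_velocities": joint speeds; "tau": joint torques, N m; "ee_pos": TCP position; "tcp_rot": TCP orientation; "wrist_force": force on the tool from outside, world axes, zero at the start; "moment": the same for the moment, N m; "gripper_width": finger opening in m; "grasp_force": force on a finger pad.
Only numpy, scipy, OpenCV 4.12 (cv2) and the standard library are available. Lean on these libraries where they do the work, as an engineer would, in place of code of your own. Each camera call takes 0.05 s, during which the arm holds its last target. There are 200 camera calls.

## Task

Set each little succulent on the counter into the cover pot of its own colour, lowering it gently until it just rests upright in the taper, and let it go without pushing, so that it does not wedge. When all are in, take the spray wand from its wooden dock and mist the plants in the order aloe, cactus, rosette (whichever are there): point the nozzle at the middle of the plant from about 15 cm away and hold it there quite still for three seconds. Then lay the wand back in its dock as it was, leaving the other kitchen things where they are.

Things in the scene. Friction and masses are not known exactly. Their poses are not given: they have to be found in the camera images.
- aloe_mid (a point): centre of a blue flowerpot with an aloe with a tuft of narrow pale-green leaves; may be absent. z: pot axis, up. 100 mm high: tapered body, 40 mm across at the foot, 56 mm at 68 mm up; upright collar 62 mm across from 70 to 100 mm up, the place to grip; the plant rises at most 26 mm above it, at most 52 mm wide. 0.26 kg.
- aloe_plant (a point): middle of the aloe plant, 60 mm above its pot's centre on the axis: the point to mist. Absent with its pot.
- cover_aloe: blue cover pot of the aloe: loose, 0.6 kg, 75 mm high, 67 mm across, foot plate 86 mm across. Origin: centre of underside, z up. Tapered inside like the flowerpots, 55 mm across at the mouth: a pot lowered in comes to rest on the walls with its centre 70 mm above this origin (55 mm deep, collar 15 mm above the rim). Let go there or up to 3 mm higher; pressing wedges it.
- cactus_mid (a point): centre of a terracotta flowerpot with a round ribbed dark-green ball cactus with a pink dot on top; may be absent. z: pot axis, up. 100 mm high: tapered body, 40 mm across at the foot, 56 mm at 68 mm up; upright collar 62 mm across from 70 to 100 mm up, the place to grip; the plant rises at most 26 mm above it, at most 52 mm wide. 0.26 kg.
- cactus_plant (a point): middle of the cactus plant, 60 mm above its pot's centre on the axis: the point to mist. Absent with its pot.
- cover_cactus: terracotta cover pot of the cactus: loose, 0.6 kg, 75 mm high, 67 mm across, foot plate 86 mm across. Origin: centre of underside, z up. Tapered inside like the flowerpots, 55 mm across at the mouth: a pot lowered in comes to rest on the walls with its centre 70 mm above this origin (55 mm deep, collar 15 mm above the rim). Let go there or up to 3 mm higher; pressing wedges it.
- rosette_mid (a point): centre of a white flowerpot with a grey-green rosette succulent of fat leaves; may be absent. z: pot axis, up. 100 mm high: tapered body, 40 mm across at the foot, 56 mm at 68 mm up; upright collar 62 mm across from 70 to 100 mm up, the place to grip; the plant rises at most 26 mm above it, at most 52 mm wide. 0.26 kg.
- rosette_plant (a point): middle of the rosette plant, 60 mm above its pot's centre on the axis: the point to mist. Absent with its pot.
- cover_rosette: white cover pot of the rosette: loose, 0.6 kg, 75 mm high, 67 mm across, foot plate 86 mm across. Origin: centre of underside, z up. Tapered inside like the flowerpots, 55 mm across at the mouth: a pot lowered in comes to rest on the walls with its centre 70 mm above this origin (55 mm deep, collar 15 mm above the rim). Let go there or up to 3 mm higher; pressing wedges it.
- wand_grip (a point): centre of the spray wand's green tank, the part to grip: 64 mm long (x), 24 wide (y), 48 high (z). Under it the white barrel, 170 mm long, 28 wide, 28 high, its underside 52 mm below this point. x points along the barrel to the brass nozzle, z up. 0.18 kg, balanced near here. Loose, in the dock at the start. It mists by itself while held still: nothing to press.
- wand_nozzle (a point): mouth of the wand's bent brass nozzle, 111 mm ahead (x) of and 67 mm below the tank's centre. Its x axis is the spray line: forward and 45 degrees down when the wand is level.
- dock: the wand's wooden dock, fixed: block 120 mm long (x), 70 wide, 45 high; two side strips 14 mm high on top leave a channel 40 mm wide along x. Origin: centre of underside. The docked wand lies level along the channel, tank centre over the dock's middle and 97 mm above its underside, nozzle out past the end.
- mug: white mug, 76 mm across, 85 mm high, a bystander. Origin at the centre of its underside.
- oil: green glass oil bottle, 56 mm across, 180 mm high, a bystander. Origin at the centre of its underside.
- jar: glass jar with a brass lid, 70 mm across, 100 mm high, a bystander. Origin at the centre of its underside.
- bowl: small blue bowl, 120 mm across, 45 mm high, a bystander. Origin at the centre of its underside.
- shell: sea shell, 84 mm across, 56 mm high, a bystander. Origin at the centre of its underside.
- butter: white lidded butter dish, 120 x 70 x 50 mm, a bystander. Origin at the centre of its underside.

How it is judged:
By the outcome, as a careful person would: the job done as asked, in the order asked, and still so for the second after the job is handed in, with the robot touching nothing.
Of aloe, cactus, rosette only 2 to 3 are there at a start; the rules pass over those that are not, and their reading is None.
At some moment in a run one of cover_aloe, cover_cactus, cover_rosette may be knocked a few centimetres aside while the robot is not near it.
It also fails if it takes over 210 s, if anything falls off the work surface, if the arm or the gripper's body presses on something with over 40 N, if the wrist force passes 120 N, or if a joint passes its speed limit or range.

## Working session

There is one attempt and no reset: what is moved stays moved. The work goes in short steps, each a Python script; the robot and the scene stay as the last script left them, time stands still between calls to the robot, and variables do not carry over. Pictures are saved under pics/ and viewed, at most 14 in all, crops included, and the job is handed in when it is done.

```bash
ls; mkdir -p pics; python3 - <<'E'
from station import env, viewer, tip_of, search_frame
import cv2, numpy as np
for c in ["top","side"]:
    p,d=viewer.read_camera(c); cv2.imwrite(f"pics/{c}0.png",p[:,:,::-1])
    i=viewer.camera_info(c); print(c,np.round(i["eye"],3),np.round(i["rotation"],2).tolist())
    for n in "aloe_mid cover_aloe cactus_mid cover_cactus rosette_mid cover_rosette wand_grip wand_nozzle dock mug oil jar bowl shell butter".split():
        r=tip_of(c,n); print(n,[(np.round(q["at"],3).tolist(),round(q["score"],2)) for q in r[:2]])
s=env.sense();print(s["t"],s["ee_pos"],np.round(s["tcp_rot"],3))
print(viewer.camera_info("wrist")["T_tool_cam"])
E
```

```text
pics
top [0.406 0.024 1.377] [[0.03, 0.98, -0.18], [-1.0, 0.03, 0.0], [0.01, 0.18, 0.98]]
aloe_mid [([0.458, -0.196, 0.048], 0.58)]
cover_aloe []
cactus_mid [([0.461, -0.197, 0.051], 0.69), ([0.603, 0.203, 0.002], 0.63)]
cover_cactus [([0.454, 0.293, 0.097], 0.64)]
rosette_mid [([0.609, -0.337, 0.05], 0.88)]
cover_rosette [([0.639, 0.019, 0.001], 0.72)]
wand_grip [([0.561, 0.265, 0.028], 0.73), ([0.454, 0.292, 0.098], 0.55)]
wand_nozzle [([0.564, 0.263, 0.029], 0.6), ([0.74, 0.261, -0.003], 0.42)]
dock [([0.461, 0.288, -0.001], 0.89), ([0.461, 0.107, -0.002], 0.59)]
mug [([0.46, 0.108, -0.002], 0.62)]
oil [([0.74, 0.261, -0.002], 0.95)]
jar [([0.794, -0.043, -0.002], 0.94)]
bowl [([0.775, -0.24, 0.001], 0.72), ([0.444, -0.035, 0.002], 0.5)]
shell [([0.444, -0.032, 0.002], 0.81)]
butter [([0.634, 0.391, 0.004], 0.85), ([0.462, 0.292, -0.003], 0.65)]
side [0.179 0.697 1.003] [[-0.82, 0.44, -0.36], [-0.57, -0.61, 0.55], [0.02, 0.66, 0.75]]
aloe_mid [([0.453, -0.198, 0.052], 0.67), ([0.559, 0.262, 0.028], 0.45)]
cover_aloe [([0.605, 0.2, -0.002], 0.59), ([0.456, -0.195, 0.114], 0.2)]
cac
[... 295 characters left out ...]

mug [([0.46, 0.113, 0.003], 0.88), ([0.608, 0.202, -0.005], 0.74)]
oil [([0.737, 0.264, -0.0], 0.95)]
jar [([0.788, -0.043, 0.0], 0.79), ([0.452, 0.296, 0.096], 0.26)]
bowl [([0.776, -0.243, 0.001], 0.79)]
shell [([0.448, -0.034, 0.001], 0.91), ([0.454, 0.296, 0.097], 0.63)]
butter [([0.636, 0.392, -0.001], 0.67)]
1.6 [ 0.25296439 -0.59873861  0.21457122] [[ 0.921  0.389 -0.   ]
 [ 0.389 -0.921  0.   ]
 [-0.    -0.    -1.   ]]
[[ 4.11891109e-04  9.67499231e-01  2.52873621e-01  6.98981157e-02]
 [ 9.99999911e-01 -3.74201308e-04 -1.97140351e-04  1.65040502e-04]
 [-9.61074986e-05  2.52873679e-01 -9.67499299e-01 -1.70609148e-01]
 [ 0.00000000e+00  0.00000000e+00  0.00000000e+00  1.00000000e+00]]
```

View pics/top0.png

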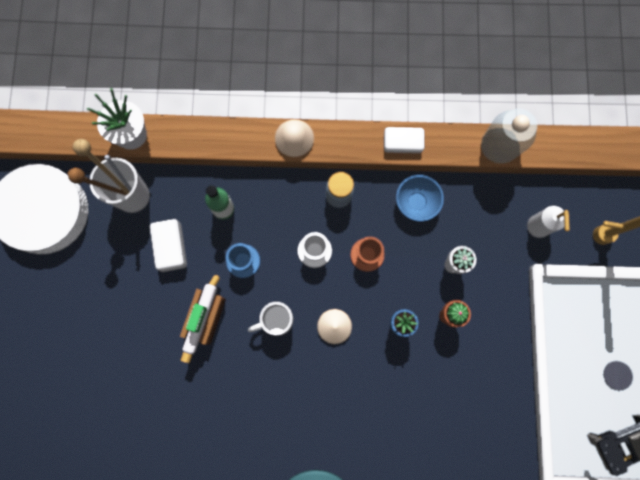

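View pics/side0.png

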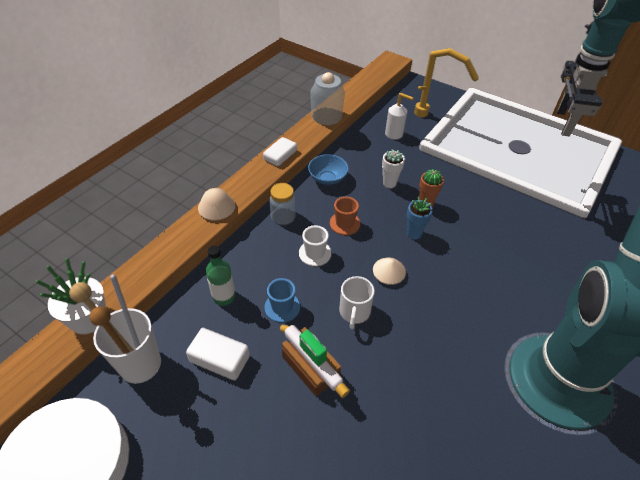

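Top picture: aloe (405,323), cactus (457,313), rosette (461,260); covers blue (242,260), white (315,250), terracotta (368,254); wand nozzle end at about (214,282). All three plants are there.

```bash
cat > h.py <<'E'
from station import env, effector, solver, viewer, workorder, tip_of, search_frame
import cv2, numpy as np
from scipy.optimize import least_squares
def R(yaw):
    c,s=np.cos(yaw),np.sin(yaw); return np.array([[c,s,0],[s,-c,0],[0,0,-1.]])
R0=R(0)
def cloud(cam):
    s=env.sense(); p,d=viewer.read_camera(cam); i=viewer.camera_info(cam)
    v,u=np.mgrid[:480,:640]; uv=np.stack([u,v],-1).reshape(-1,1,2).astype(float)
    n=cv2.undistortPoints(uv,np.array(i["intrinsics"]),np.array(i["dist_coeffs"])).reshape(480,640,2)
    X=np.stack([n[...,0]*d,-n[...,1]*d,-d],-1)
    if cam=="wrist":
        T=np.array(i["T_tool_cam"]); X=X@T[:3,:3].T+T[:3,3]; X=X@np.array(s["tcp_rot"]).T+s["ee_pos"]
    else: X=X@np.array(i["rotation"]).T+i["eye"]
    X[d<=0]=np.nan
    return p,X
def ring(X,c,z,r,w):
    """centre of a rim of mid radius r, half width w, top at z, near c"""
    c=np.array(c[:2],float); P=X.reshape(-1,3); P=P[np.abs(P[:,2]-z)<.005][:,:2]
    for k in (.012,.008,w+.001,w+.001,w+.001):
        q=P[np.abs(np.linalg.norm(P-c,axis=1)-r)<k]
        if len(q)<30: return None
        c=least_squares(lambda c:np.linalg.norm(q-c,axis=1)-r,c,loss="soft_l1",f_scale=.002).x
    a=np.arctan2(*(q-c).T); return c,len(q),len(set((a//.35).astype(int)))
def fz(): return np.array(env.sense()["wrist_force"])
E
python3 - <<'E'
from h import *
p,X=cloud("top")
for n,(u,v) in dict(aloe=(405,323),cactus=(457,313),ros=(461,260)).items(): 
    print(n,np.round(np.nanmedian(X[v-6:v+7,u-6:u+7].reshape(-1,3),0),3), ring(X,np.nanmedian(X[v-6:v+7,u-6:u+7].reshape(-1,3),0),.1,.0285,.003))
for n,c in dict(a=(.605,.2),r=(.637,.02),c=(.63,-.117)).items(): print(n,ring(X,c,.075,.0305,.003))
for q in [(.458,-.197),(.48,-.33),(.608,-.336),(.605,.2),(.637,.02),(.63,-.117)]:
  for z in (.065,.3):
    print(q,z,[solver.inverse_kinematics([*q,z],R(y)) is not None for y in (0,-.4,.4)])
env.reach([.458,-.197,.25],R0)
p,X=cloud("wrist"); cv2.imwrite("pics/w1.png",p[:,:,::-1]); print(ring(X,(.458,-.197),.1,.0285,.003))
for n in ("aloe_mid","cactus_mid"): print([(np.round(q["at"],4),q["score"]) for q in tip_of("wrist",n)])
print(env.sense()["t"], env.sense()["ee_pos"])
E
```

```text
aloe [ 0.457 -0.196  0.11 ] (array([ 0.45800261, -0.1971358 ]), 181, 18)
cactus [ 0.483 -0.314  0.12 ] (array([ 0.48323674, -0.31919236]), 179, 18)
ros [ 0.608 -0.327  0.112] (array([ 0.61188597, -0.33469196]), 170, 18)
a (array([0.60661993, 0.20258506]), 188, 18)
r (array([0.63863677, 0.02030584]), 181, 18)
c (array([ 0.63196016, -0.11559951]), 185, 18)
(0.458, -0.197) 0.065 [True, True, True]
(0.458, -0.197) 0.3 [True, True, True]
(0.48, -0.33) 0.065 [True, True, True]
(0.48, -0.33) 0.3 [True, True, True]
(0.608, -0.336) 0.065 [True, True, True]
(0.608, -0.336) 0.3 [True, True, True]
(0.605, 0.2) 0.065 [True, True, True]
(0.605, 0.2) 0.3 [True, True, True]
(0.637, 0.02) 0.065 [True, True, True]
(0.637, 0.02) 0.3 [True, True, True]
(0.63, -0.117) 0.065 [True, True, True]
(0.63, -0.117) 0.3 [True, True, True]
(array([ 0.45584168, -0.1964592 ]), 1543, 18)
[]
[]
3.4583 [ 0.4577821  -0.19790206  0.2498294 ]
```

View pics/w1.png

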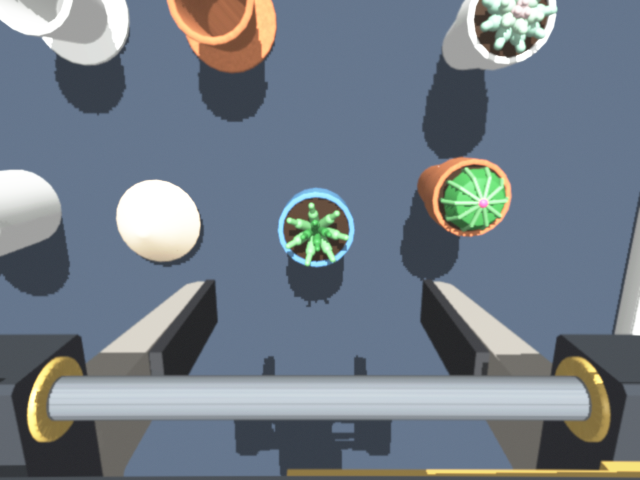

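Wrist picture: aloe at (316,228), cactus (470,197), rosette (510,22); fingers are clear of the neighbours. Pick the aloe.

```bash
cat >> h.py <<'E'
def pick(c):
    env.reach([c[0],c[1],.25],R0)
    p,X=cloud("wrist"); r=ring(X,c,.1,.0285,.003); print("pot",r)
    c=r[0] if r and np.linalg.norm(r[0]-c[:2])<.01 else np.array(c)
    env.movel([*c,.25],rate=.1); env.movel([*c,.067],rate=.1)
    effector.grasp(15); s=env.sense(); print("w",s["gripper_width"],s["grasp_force"],np.round(fz(),2))
    env.movel([*c,.30],rate=.15); env.pause(.3)
    print("held",env.sense()["gripper_width"],np.round(fz(),2))
def look_cover(c,name=None):
    env.reach([c[0]-.10,c[1],.30],R0); env.pause(.2)
    p,X=cloud("wrist"); r=ring(X,c,.075,.0305,.003); print("cover",r)
    if name: cv2.imwrite(f"pics/{name}.png",p[:,:,::-1])
    return r
def place(c):
    c=np.array(c,float); env.movel([*c,.30],rate=.15); env.movel([*c,.145],rate=.1); env.pause(.4)
    f0=fz(); z=.145; log=[]
    while z>.0885:
        z=max(z-.003 if z>.1 else z-.001,.0885)
        env.movel([*c,z],rate=.03); env.pause(.1); f=fz()-f0
        log.append((round(z,4),*np.round(f,2)))
        l=np.linalg.norm(f[:2])
        if l>1.0: c+=f[:2]/l*min(.0006*l,.0015)
        if f[2]>2.5 and z<.0925: break
        if f[2]>6: print("early contact"); break
    print(*log[-14:],sep="\n"); print("end",c,z,env.sense()["t"])
    return c,z
def letgo():
    s=env.sense(); x,y,z=s["ee_pos"]; effector.release(); env.pause(.3)
    env.movel([x,y,z+.14],rate=.1)
E
python3 - <<'E'
from h import *
pick((.457,-.197))
r=look_cover((.606,.202),"c1")
print(env.sense()["t"])
if r: place(r[0])
E
```

```text
pot (array([ 0.45585228, -0.19642431]), 1544, 18)
w 0.06182956542439422 15.000057220458984 [-0.41 -0.11  1.31]
held 0.061394018977703184 [ 0.6   0.2  -2.21]
cover (array([0.60451922, 0.2021978 ]), 1463, 18)
10.2917
(0.103, np.float64(-0.11), np.float64(0.03), np.float64(-0.44))
(0.1, np.float64(1.16), np.float64(-1.71), np.float64(0.07))
(0.099, np.float64(0.47), np.float64(0.91), np.float64(-0.6))
(0.098, np.float64(-0.54), np.float64(-1.05), np.float64(1.11))
(0.097, np.float64(0.24), np.float64(0.63), np.float64(-0.04))
(0.096, np.float64(-0.67), np.float64(1.29), np.float64(-0.04))
(0.095, np.float64(0.47), np.float64(-2.21), np.float64(1.15))
(0.094, np.float64(-0.38), np.float64(0.78), np.float64(-1.25))
(0.093, np.float64(1.45), np.float64(0.35), np.float64(-0.6))
(0.092, np.float64(-0.27), np.float64(1.05), np.float64(-0.21))
(0.091, np.float64(-0.28), np.float64(-1.41), np.float64(1.75))
(0.09, np.float64(-0.13), np.float64(-0.0), np.float64(0.12))
(0.089, np.float64(-0.66), np.float64(-0.63), np.float64(-0.28))
(0.0885, np.float64(-0.51), np.float64(0.1), np.float64(1.07))
end [0.60517413 0.20288102] 0.0885 22.6833
```

View pics/c1.png

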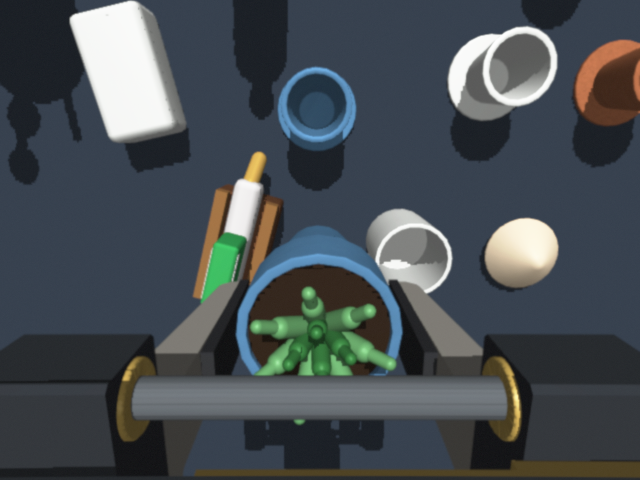

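Aloe held, blue cover at (317,108) in view; the pot is now 1.5 mm above rest without force. Release and check.

```bash
sed -i 's/if l>1.0:/if l>2.2:/' h.py; cat >> h.py <<'E'
def check(c,name=None):
    p,X=cloud("wrist"); 
    P=X.reshape(-1,3); q=P[(np.abs(np.linalg.norm(P[:,:2]-c,axis=1)-.0285)<.0015)&(P[:,2]>.09)]
    A=np.c_[q[:,:2]-c,np.ones(len(q))]; k=np.linalg.lstsq(A,q[:,2],rcond=None)[0]
    for _ in range(5): 
        m=np.abs(A@k-q[:,2])<.002+.002*(_<2); k=np.linalg.lstsq(A[m],q[m,2],rcond=None)[0]
    print("placed",ring(X,c,k[2],.0285,.003),"rim z",k[2],"tilt deg",np.degrees(k[:2]))
    if name: cv2.imwrite(f"pics/{name}.png",p[:,:,::-1])
E
python3 - <<'E'
from h import *
letgo(); check(np.array([.6048,.2025]),"p1")
pick((.4815,-.319))
r=look_cover((.630,-.116))
if r: place(r[0])
print(env.sense()["t"])
E
```

```text
placed (array([0.60539247, 0.20233501]), 1984, 18) rim z 0.12070890068600927 tilt deg [-0.14102176 -0.03114891]
pot (array([ 0.48085596, -0.31953462]), 1492, 18)
w 0.061695634088639865 15.000046044588089 [-0.47  0.26 -0.67]
held 0.06182245983583668 [ 1.08  0.29 -2.16]
cover (array([ 0.6299664 , -0.11677922]), 1474, 18)
(0.103, np.float64(0.31), np.float64(0.41), np.float64(0.56))
(0.1, np.float64(-0.76), np.float64(-0.06), np.float64(0.11))
(0.099, np.float64(-0.83), np.float64(1.08), np.float64(1.37))
(0.098, np.float64(-0.07), np.float64(0.89), np.float64(0.7))
(0.097, np.float64(-0.28), np.float64(-0.68), np.float64(0.33))
(0.096, np.float64(-0.48), np.float64(-0.14), np.float64(0.46))
(0.095, np.float64(-0.8), np.float64(0.41), np.float64(0.39))
(0.094, np.float64(0.32), np.float64(0.04), np.float64(0.6))
(0.093, np.float64(-0.25), np.float64(0.39), np.float64(0.21))
(0.092, np.float64(0.19), np.float64(-0.05), np.float64(0.24))
(0.091, np.float64(0.72), np.float64(1.76), np.float64(0.45))
(0.09, np.float64(0.13), np.float64(1.15), np.float64(0.43))
(0.089, np.float64(1.14), np.float64(1.17), np.float64(1.67))
(0.0885, np.float64(0.71), np.float64(1.59), np.float64(1.91))
end [ 0.6299664  -0.11677922] 0.0885 45.4417
45.4417
```

View pics/p1.png

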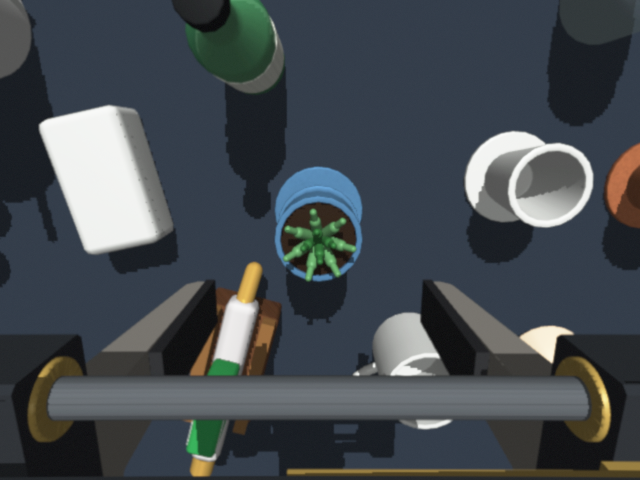

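Aloe sits upright in the blue cover (318,240), rim at 0.121 m, as expected. Continue with cactus release and rosette.

```bash
python3 - <<'E'
from h import *
letgo(); check(np.array([.630,-.1168]),"p2")
pick((.6095,-.335))
r=look_cover((.636,.020),"c3")
if r: place(r[0])
print(env.sense()["t"])
E
```

```text
placed (array([ 0.63050188, -0.11672371]), 1913, 18) rim z 0.12059066845843526 tilt deg [-0.09564352 -0.26486177]
pot (array([ 0.61058975, -0.33514477]), 1521, 18)
w 0.06193912437177521 15.000011622905731 [0.04 0.29 0.38]
held 0.06177743458656957 [-0.09  0.54 -2.92]
cover (array([0.63640483, 0.01903903]), 1484, 18)
(0.103, np.float64(0.83), np.float64(0.78), np.float64(-0.73))
(0.1, np.float64(-0.46), np.float64(0.04), np.float64(-0.73))
(0.099, np.float64(-0.7), np.float64(-0.08), np.float64(-1.18))
(0.098, np.float64(0.3), np.float64(0.08), np.float64(-0.99))
(0.097, np.float64(0.1), np.float64(0.56), np.float64(-2.21))
(0.096, np.float64(-0.54), np.float64(-0.2), np.float64(0.03))
(0.095, np.float64(0.32), np.float64(0.48), np.float64(-0.72))
(0.094, np.float64(0.33), np.float64(-0.33), np.float64(-1.95))
(0.093, np.float64(1.66), np.float64(0.38), np.float64(-1.09))
(0.092, np.float64(2.25), np.float64(1.42), np.float64(-0.84))
(0.091, np.float64(0.02), np.float64(0.22), np.float64(-0.81))
(0.09, np.float64(-0.16), np.float64(-0.31), np.float64(-0.4))
(0.089, np.float64(-0.94), np.float64(-1.02), np.float64(-1.55))
(0.0885, np.float64(-0.98), np.float64(-0.45), np.float64(-0.65))
end [0.6376749  0.01983709] 0.0885 67.65
67.65
```

```bash
python3 - <<'E'
from h import *
letgo(); check(np.array([.6372,.0195]))
y=-.27
env.reach([.454,.293,.26],R(y)); env.pause(.2)
p,X=cloud("wrist"); cv2.imwrite("pics/wand.png",p[:,:,::-1])
hsv=cv2.cvtColor(p,cv2.COLOR_RGB2HSV)
m=(abs(hsv[...,0].astype(int)-65)<20)&(hsv[...,1]>150)&(X[...,2]>.112)&(np.linalg.norm(X[...,:2]-[.454,.293],axis=-1)<.06)
q=X[m]; print(len(q),np.median(q[:,2])); print("tank",cv2.minAreaRect((q[:,:2]*1000).astype(np.float32)))
b=(hsv[...,1]<60)&(hsv[...,2]>120)&(X[...,2]>.063)&(X[...,2]<.083)&(np.linalg.norm(X[...,:2]-[.454,.293],axis=-1)<.1)
q=X[b]; print(len(q)); print("barrel",cv2.minAreaRect((q[:,:2]*1000).astype(np.float32)))
for n in ("wand_grip","wand_nozzle","dock"): print(n,[(np.round(q["at"],4),q["score"]) for q in tip_of("wrist",n)])
p,X=cloud("top")
for n,c in dict(a=(.605,.202),r=(.637,.02),c=(.6305,-.1167)).items(): print(n,ring(X,c,.1205,.0285,.003))
print(env.sense()["t"])
E
```

```text
placed (array([0.63718128, 0.0190851 ]), 1927, 18) rim z 0.12060990586651218 tilt deg [0.01496442 0.18075511]
2109 0.12132162088005771
tank ((454.4168395996094, 291.07843017578125), (21.63275718688965, 62.563560485839844), 74.0916519165039)
2916
barrel ((454.59075927734375, 291.21270751953125), (27.416765213012695, 167.44068908691406), 74.27979278564453)
wand_grip [(array([ 0.4505, -0.0321, -0.0005]), 0.51)]
wand_nozzle [(array([0.5588, 0.265 , 0.0301]), 0.94), (array([0.6092, 0.2072, 0.0013]), 0.75)]
dock []
a (array([0.60665477, 0.20310522]), 164, 18)
r (array([0.63897696, 0.02031592]), 167, 18)
c (array([ 0.63239385, -0.11613827]), 181, 18)
71.8583
```

View pics/wand.png

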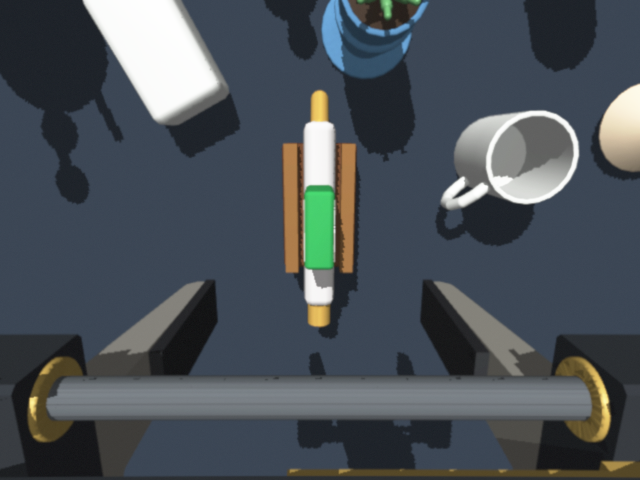

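Wand in the dock at (320,230), nozzle up the picture; all plants upright. Grasp the wand and mist the aloe, then check the nozzle.

```bash
cat >> h.py <<'E'
WY=-.275; W=np.array([.4545,.2911])
def mistpose(pl,yaw):
    d=np.array([np.cos(yaw),np.sin(yaw)]); return [*(np.array(pl)-.2171*d),.2865]
E
python3 - <<'E'
from h import *
PL=dict(a=((.6055,.2025),WY),c=((.6310,-.1165),.0),r=((.6376,.0195),.0))
for k,(c,y) in PL.items():
    print(k,[(yy,solver.inverse_kinematics(mistpose(c,yy),R(yy)) is not None) for yy in (y-.3,y-.15,y,y+.15,y+.3)])
env.movel([*W,.26],frame=R(WY),rate=.1)
env.movel([*W,.08],rate=.1); effector.grasp(25)
print(env.sense()["gripper_width"],np.round(fz(),2))
env.movel([*W,.2865],rate=.1); env.pause(.2)
print(env.sense()["gripper_width"],np.round(fz(),2),np.round(env.sense()["moment"],2))
print(mistpose(*PL["a"]),env.sense()["t"])
for cam in ("top","side","wrist"):
    p,X=cloud(cam)
    if cam!="top": cv2.imwrite(f"pics/held_{cam}.png",p[:,:,::-1])
    for n in ("wand_nozzle","wand_grip"): print(cam,n,[(np.round(q["at"],4),round(q["score"],2)) for q in tip_of(cam,n)])
E
```

```text
a [(-0.575, True), (-0.42500000000000004, True), (-0.275, True), (-0.12500000000000003, True), (0.024999999999999967, True)]
c [(-0.3, True), (-0.15, True), (0.0, True), (0.15, True), (0.3, True)]
r [(-0.3, True), (-0.15, True), (0.0, True), (0.15, True), (0.3, True)]
0.023843301890170067 [-0.03  0.69 -0.93]
0.023629183988223525 [ 0.37  0.35 -1.13] [ 0.08  0.05 -0.  ]
[np.float64(0.39655748959490955), np.float64(0.2614528400131721), 0.2865] 77.5083
top wand_nozzle [(array([0.5618, 0.2659, 0.2348]), 0.96)]
top wand_grip []
side wand_nozzle [(array([6.378e-01, 3.914e-01, 1.000e-04]), 0.68)]
side wand_grip [(array([0.4506, 0.2932, 0.3046]), 0.76)]
wrist wand_nozzle [(array([0.5622, 0.2635, 0.2361]), 0.93)]
wrist wand_grip [(array([0.4577, 0.2888, 0.3048]), 0.82), (array([ 0.4524, -0.0329, -0.0017]), 0.33)]
```

```bash
python3 -c "
import cv2;a=cv2.imread('pics/held_side.png');b=cv2.imread('pics/held_wrist.png')
import numpy as np
cv2.imwrite('pics/held.png',cv2.resize(np.hstack([a[120:,120:520],b[120:,120:520]]),None,fx=1,fy=1))"
```

```text
(no output)
```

View pics/held.png

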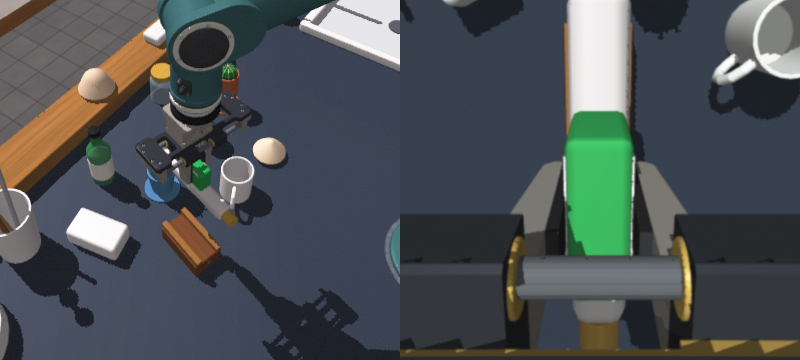

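Wand held level, nozzle where computed. Mist, checking each plant's position first.

```bash
python3 - <<'E'
from h import *
PL=dict(a=((.6055,.2025),WY),c=((.6310,-.1165),.0),r=((.6376,.0195),.0))
for k,(c,y) in PL.items():
    p=mistpose(c,y); 
    if k!="a": env.reach([p[0],p[1],.33],R(y))
    env.movel(p,frame=R(y),rate=.12)
    _,X=cloud("wrist"); r=ring(X,c,.1207,.0285,.003); print(k,r)
    if r is None or np.linalg.norm(r[0]-c)>.006: 
        cv2.imwrite("pics/miss.png",_[:,:,::-1]); print("check",k,env.sense()["t"]); break
    env.pause(4); print(k,env.sense()["t"],np.round(env.sense()["ee_pos"],4),p)
E
```

```text
a None
check a 78.7
```

View pics/miss.png

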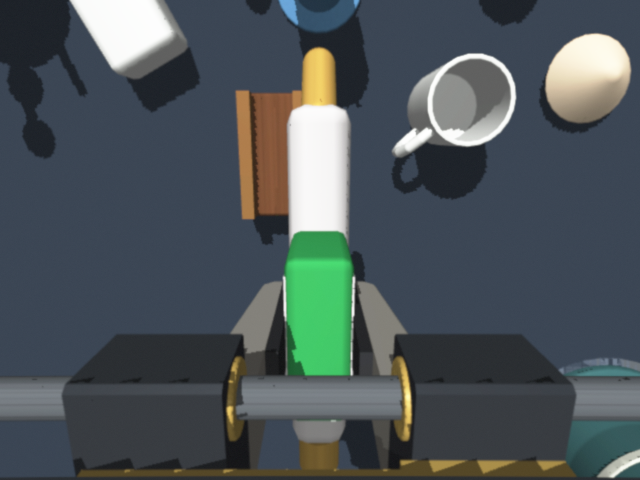

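The plant is just above the frame (blue foot at (318,10), in line with the nozzle), nothing has moved. I'll check with the top camera instead.

```bash
python3 - <<'E'
from h import *
PL=dict(a=((.6055,.2025),WY),c=((.6310,-.1165),.0),r=((.6376,.0195),.0))
for k,(c,y) in PL.items():
    p=mistpose(c,y)
    if k!="a": env.reach([p[0],p[1],.33],R(y))
    env.movel(p,frame=R(y),rate=.12)
    _,X=cloud("top"); r=ring(X,c,.1207,.0285,.003); print(k,r)
    if r is None or np.linalg.norm(r[0]-c)>.006: 
        cv2.imwrite("pics/miss2.png",_[:,:,::-1]); print("check",k,env.sense()["t"]); break
    env.pause(4); print(k,env.sense()["t"],np.round(env.sense()["ee_pos"],4),np.round(p,4))
    print([(np.round(q["at"],4),round(q["score"],2)) for q in tip_of("top","wand_nozzle")])
E
```

```text
a (array([0.60670905, 0.20308402]), 163, 18)
a 83.0 [0.3965 0.2614 0.2865] [0.3966 0.2615 0.2865]
[(array([0.5055, 0.2309, 0.2362]), 0.6)]
c (array([ 0.6324208 , -0.11581475]), 178, 18)
c 89.0333 [ 0.4139 -0.1165  0.2865] [ 0.4139 -0.1165  0.2865]
[(array([ 0.6273, -0.1162,  0.1322]), 0.47)]
r (array([0.63883992, 0.02015053]), 164, 18)
r 94.2667 [0.4205 0.0195 0.2865] [0.4205 0.0195 0.2865]
[(array([0.5321, 0.0219, 0.2358]), 0.71)]
```

```bash
python3 - <<'E'
from h import *
env.movel([.4205,.0195,.33],rate=.12); env.reach([*W,.30],R(WY)); env.movel([*W,.11],rate=.1); env.pause(.3)
print(np.round(fz(),2)); env.movel([*W,.0805],rate=.04); env.pause(.2); print(np.round(fz(),2))
effector.release(); env.pause(.3); env.movel([*W,.26],rate=.1); env.pause(.2)
p,X=cloud("wrist"); hsv=cv2.cvtColor(p,cv2.COLOR_RGB2HSV); cv2.imwrite("pics/end_w.png",p[:,:,::-1])
b=(hsv[...,1]<60)&(hsv[...,2]>120)&(X[...,2]>.063)&(X[...,2]<.083)&(np.linalg.norm(X[...,:2]-W,axis=-1)<.1)
q=X[b]; print("barrel",np.median(q[:,2]),cv2.minAreaRect((q[:,:2]*1000).astype(np.float32)))
env.reach([.40,-.2,.35],R0)
p,X=cloud("side"); cv2.imwrite("pics/end_s.png",p[:,:,::-1])
p,X=cloud("top")
for n,c in dict(a=(.605,.202),r=(.637,.02),c=(.6305,-.1167)).items(): print(n,ring(X,c,.1205,.0285,.003))
print(env.sense()["t"])
E
```

```text
[-0.24  0.04 -2.68]
[ 0.44  1.58 -1.97]
barrel 0.07273903726938696 ((453.34710693359375, 290.8269958496094), (27.1978816986084, 169.27857971191406), 74.06200408935547)
a (array([0.60693818, 0.20317756]), 164, 18)
r (array([0.63864834, 0.02026742]), 173, 18)
c (array([ 0.63248959, -0.11588728]), 175, 18)
104.8333
```

View pics/end_s.png

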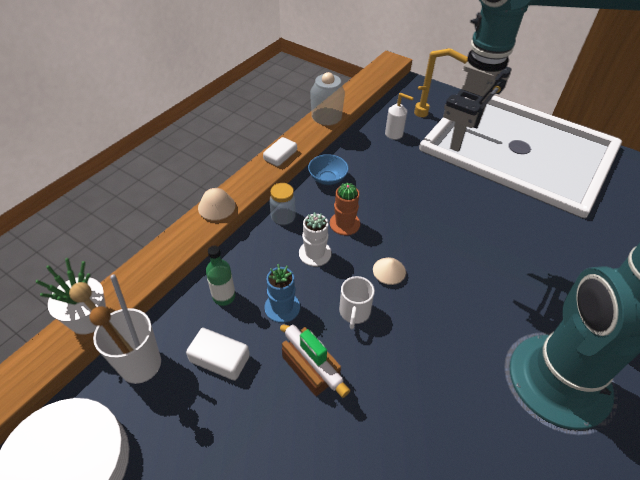

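All three pots stand in their own covers (280,290), (316,240), (347,208), the wand is back in its dock at (315,352), and nothing else has moved.

```bash
python3 -c "
from station import workorder; print(workorder.finish_job())"
```

```text
the job is handed in; nothing more can be done
None
```

I handed the job in at about 105 s: aloe, cactus and rosette stand upright in their own cover pots, each was misted in that order for about 4 s from about 15 cm, and the wand is back in its dock with nothing else moved; no verdict was returned.

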